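Find the good spring of the glue-up jig

ROBOT

A 6-joint arm with a two-finger parallel gripper is mounted at the origin on the work surface. World frame = base frame: x ahead of the robot, y to its left, z up, the work surface at z = 0. Lengths are in mm, angles in rad, forces in N, time in s.
With the tool pointing down it reaches from about 300 to 850 mm from the base axis. Payload 4.2 kg.
Tool frame: the origin (TCP) lies midway between the tips of the shut fingers; the grasp point (between the pads) lies 19 mm behind it; y points along the fingers, x is the direction in which the jaws open and shut, and the axes are right-handed (so a half turn about y gives the same grasp; the last joint's range is limited). The gripper opens to 91 mm and grips with 3 to 60 N. Pads are 32 mm wide; open, the fingers measure 118 mm over their backs; the gripper's body (76 mm by 178 mm) begins 60 mm behind the grasp point.
Start: joints at [1.235, 0.32, 1.565, -0, 1.257, -0.02], TCP at [178.584, 546.581, 213.976] pointing down, gripper open.
Joint ranges: [-3.11, 3.11], [-0.84, 2.01], [0.21, 2.61], [-1.34, 4.49], [0.05, 2.63], [-2.56, 2.56]. Speed limits (rad/s): [2.57, 2.57, 3.14, 3.14, 3.14, 3.14].

INTERFACE

Orientations are given as a unit quaternion [w, x, y, z].
In Python, from cell import monitor, cams, ctrl gives the robot as it stands.
- The arm moves only by the tool carry_out, never from a script. Its argument "motion" is a list of rows, each a list of 7 numbers: the shift along the tool's x, y, z in m, then the turn, a rotation vector about the tool's x, y, z in rad, then the opening, from 0 (shut) to 1 (fully open). A call has 1 to 8 rows; each row shifts and turns the commanded pose from where the row before left it, along the tool's axes as they then stand; what a row does not reach is not made up. A row lasts 1/8 s, in which the tool goes at most 62.5 mm and 10.7 degrees, less where a joint would pass 70% of its speed; a pose out of reach is approached as far as the arm can. A call is refused whole if a number of a shift passes 0.0625 or a number of a turn 0.188, either way. A call with a gripper value outside its range is refused whole. The fingers move at their own pace and stop on an object; "force" is the grip in N (left out, the last holds). Time passes only in rows, so rows that do not move let the fingers close. It gives the time, the measured TCP pose, the force and the opening at its end, in the units of the state.
- monitor.state(): the state, without advancing time (a new reading comes with each control period).
- cams.get_image(name): name is "scene" or "top" or "wrist"; returns a dict with "color" (400x640x3 uint8, red, green, blue), "fx", "fy", "cx", "cy" (pixels), "k1" (the pictures are not rectified: a ray, as slopes to the right and down, at radius r is drawn at 1 + k1 r^2 times it, then the intrinsics apply), "R" (3x3) and "t" (3): a world point X has camera coordinates R X + t. Camera axes: x right, y down, z forward; pixel columns grow to the right and rows downward; lengths in mm; the calibration is good to about 2 mm. A picture is of the moment at which its call begins. There is no depth.
- ctrl.sign_off(): hands the job in, once; it reports no verdict.
The state is a dict: "t": time; "qpos": joint angles; "qd": joint speeds; "joint_efforts": joint torques, N m; "eef_pos": TCP position; "orientation": TCP orientation; "ft_force": force on the tool from outside, world axes, zero at the start; "ft_torque": the same for the moment, N m; "finger_gap": finger opening in mm.
Only numpy, scipy, OpenCV 4.12 (cv2) and the standard library are available. Lean on these libraries where they do the work, as an engineer would, in place of code of your own. Each camera call takes 0.05 s, during which the arm holds its last target.

TASK

One of the two look-alike sprung posts on the steel jig plate has a worn, weak spring. Take the hand weight by its handle and push each post's cap about 8 mm down with its flat underside to feel the spring, first the post on the robot's left, then the one on its right. Leave the weight standing upright, centred on the cap of the stiffer post, without dropping it.

Things in the scene. Friction and masses are not known exactly. Their poses are not given: they have to be found in the camera images.
- weight: hand weight, loose, about 0.36 kg, standing on the bench: flat steel disc 60 mm in diameter and 16 mm thick, with an upright round wooden handle on its middle, 32 mm in diameter, from 16 to 62 mm above the underside. Grip it by the handle from above. Origin: centre of the flat underside; z up through the handle.
- left_post (a point): centre of the flat top of the cap of the post on the robot's left (+y side), while unpressed, 79 mm above the bench; this point stays put when the cap goes down. z up. Post: aluminium barrel 36 mm dia. fixed on a 12 mm steel plate; black rubber cap 40 mm dia., 7 mm thick, on a sprung stem that goes straight down by 14 mm at most, then meets a stop.
- right_post (a point): the same point of the right-hand post (-y side), same sizes, 120 mm from the left one on the same plate. One post needs about 9 N for 8 mm, the other about 2 N; which is which varies and must be felt. The weight left free sinks 1.5 to 4 mm on the stiffer one and all the 14 mm on the weaker one.
Not all that is in view belongs to the job. Leave any purple look-alike of the weight alone.

How it is judged (in metres and radians):
On the way, in this order (a step that is already met when the one before it is completed fails the run):
1. the weight, over the left post within 15 mm, pushes its cap down by more than 5 mm (horizontal distance between weight and left_post below 0.015 m and z of weight in the frame of left_post below -0.005 m), for 0.1 s.
2. then the weight, over the right post within 15 mm, pushes its cap down by more than 5 mm (horizontal distance between weight and right_post below 0.015 m and z of weight in the frame of right_post below -0.005 m), for 0.1 s.
At the end, for the whole second after the job is handed in: the weight stands free on the cap of the stiffer post, its middle within 15 mm of the post's, upright within 10 degrees and at rest; it has sunk less than 8 mm, which only the stiffer spring allows (((horizontal distance between weight and left_post below 0.015 m and z of weight in the frame of left_post between -0.008 and 0.003 m) or (horizontal distance between weight and right_post below 0.015 m and z of weight in the frame of right_post between -0.008 and 0.003 m)) and angle between weight's own z axis and vertical below 0.17 rad and linear speed of weight below 0.03 m/s); the robot touches nothing.
It fails at once if the weight is dropped: it moves faster than 0.7 m/s (a free fall of 25 mm) with no finger on it (linear speed of weight above 0.7 m/s and contact force between the fingers and weight below 0.01 N).
It also fails if it takes over 51 s, if anything falls off the work surface, if the arm or the gripper's body presses on something with over 40 N, if the wrist force passes 120 N, or if a joint passes its speed limit or range.

## Working session

There is one attempt and no reset: what is moved stays moved. The work goes in short steps, Python scripts to look and compute and a tool call to move; the robot and the scene stay as the last step left them, time stands still between calls to the robot, and variables do not carry over. Pictures are saved under pics/ and viewed, and the job is handed in when it is done.

Besides the shell and the picture viewer there is one more tool, called after "Request:" as name([rows], argument=value, ...), one row to a line, values as JSON. carry_out: Moves the arm, as the interface text tells. Its arguments: {"type":"object","properties":{"motion":{"type":"array"},"force":{"type":"number"}},"required":["motion"]}

```bash
mkdir -p pics; ls; python3 - <<'E'
from cell import monitor, cams, ctrl
import cv2,numpy as np
s=monitor.state(); print(s)
for n in ["scene","top","wrist"]:
    d=cams.get_image(n); cv2.imwrite(f"pics/{n}0.png",d["color"][:,:,::-1])
    print(n,d["fx"],d["fy"],d["cx"],d["cy"],d["k1"],np.round(d["R"],4).tolist(),np.round(d["t"],1).tolist())
E
```

```text
pics
{'t': 0.0, 'qpos': array([ 1.23504544e+00,  3.20267721e-01,  1.56568762e+00, -1.17440163e-05,
        1.25739863e+00, -1.99863729e-02]), 'qd': array([ 0.00016565, -0.00059159,  0.00140662, -0.0009425 , -0.00016463,
        0.00055391]), 'joint_efforts': array([ 1.21101497e-03, -4.12466955e+01, -2.31978214e+01,  7.27956416e-02,
        4.56902571e-02, -1.53165079e-04]), 'eef_pos': array([178.38808073, 546.08679202, 213.13084112]), 'orientation': array([-0.57203512,  0.57275255,  0.41465949, -0.41567757]), 'ft_force': array([-0.03187878,  0.61650845,  0.32317745]), 'ft_torque': array([ 0.00365232, -0.02216277,  0.03286313]), 'finger_gap': 91.11739511873293}
scene 371.7551609701219 371.7551609701219 315.71419415843997 195.83655758808175 -0.048343988747477626 [[-0.0889, 0.9959, -0.0174], [0.7189, 0.0521, -0.6932], [-0.6894, -0.0741, -0.7206]] [93.2, -329.6, 1163.9]
top 425.99133044033226 425.99133044033226 316.9866692700652 205.76294815906414 -0.09113881672259641 [[0.0262, -0.9994, 0.0218], [-0.9865, -0.0294, -0.1609], [0.1614, -0.0173, -0.9867]] [-44.5, 576.4, 887.3]
wrist 342.7501839884712 342.7501839884712 316.28883443571806 203.22966160036995 0.0030734456091392253 [[0.3103, 0.9506, -0.0007], [0.9097, -0.2967, 0.2906], [0.2761, -0.0908, -0.9568]] [-575.3, -32.7, 391.7]
```

View pics/scene0.png

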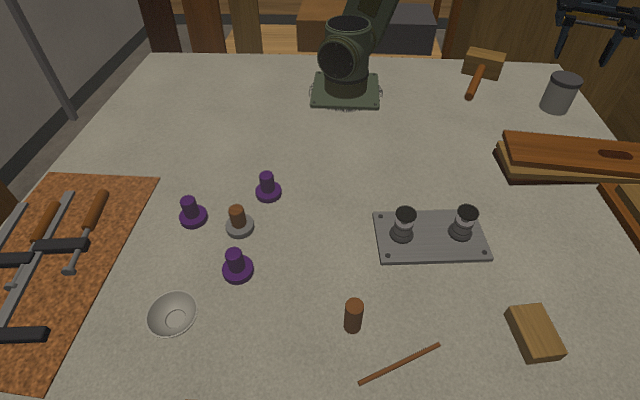

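View pics/top0.png

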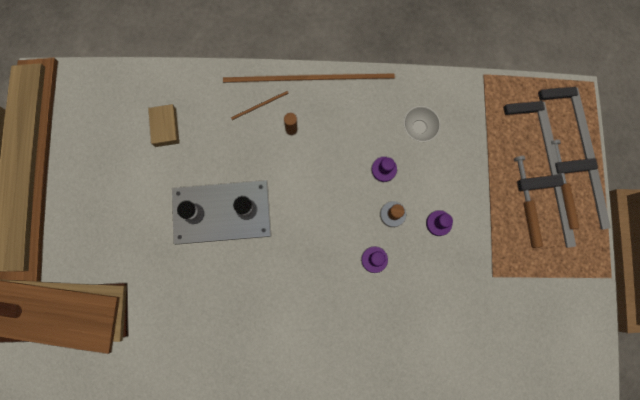

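View pics/wrist0.png

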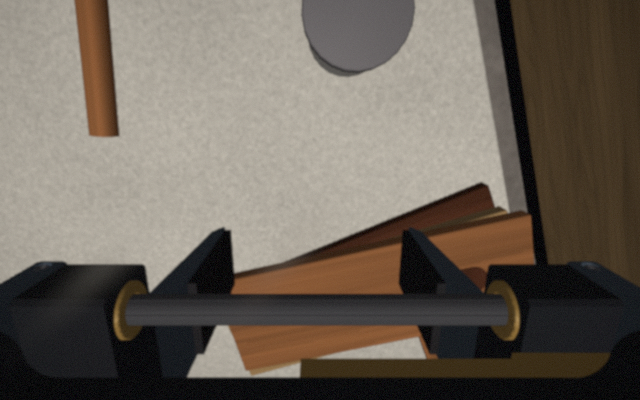

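The weight (grey disc, brown handle) is at top (395,213), scene (238,220). It could be confused with the purple ones at top (384,168), (440,222) and (375,259), and with the loose wooden cylinder at top (291,123). Black caps are at top (187,210) and (243,205). Next I measure these and take a close crop.

```bash
cat > h.py <<'E'
import cv2,numpy as np
from cell import monitor,cams,ctrl
def ray(d,uv):
    K=np.array([[d["fx"],0,d["cx"]],[0,d["fy"],d["cy"]],[0,0,1]])
    p=cv2.undistortPoints(np.array([[uv]],float),K,np.array([d["k1"],0,0,0,0.]))[0,0]
    R=np.array(d["R"]);t=np.array(d["t"])
    return -R.T@t, R.T@np.array([p[0],p[1],1])
def onplane(d,uv,z):
    o,v=ray(d,uv); return o+v*(z-o[2])/v[2]
def proj(d,X):
    R=np.array(d["R"]);t=np.array(d["t"]);c=R@X+t;a=c[:2]/c[2];r2=a@a
    return a*(1+d["k1"]*r2)*d["fx"]+[d["cx"],d["cy"]]
def tri(a,ua,b,ub):
    o1,v1=ray(a,ua);o2,v2=ray(b,ub)
    s=np.linalg.lstsq(np.c_[v1,-v2],o2-o1,rcond=None)[0]
    p,q=o1+v1*s[0],o2+v2*s[1]; return (p+q)/2,np.linalg.norm(p-q)
def blobs(mask,x0,y0,x1,y1,mina=20):
    m=np.zeros_like(mask);m[y0:y1,x0:x1]=mask[y0:y1,x0:x1]
    n,l,s,c=cv2.connectedComponentsWithStats(m)
    return [(s[i].tolist(),np.round(c[i],1).tolist()) for i in range(1,n) if s[i,4]>=mina]
E
python3 - <<'E'
from h import *
for n,w,p in [("top",(365,190,425,235),(165,180,275,245)),("scene",(215,195,265,245),(370,195,495,265))]:
    im=cv2.imread(f"pics/{n}0.png")
    hsv=cv2.cvtColor(im,cv2.COLOR_BGR2HSV)
    brown=((hsv[...,0]<20)&(hsv[...,1]>100)).astype(np.uint8)
    print(n,"brown",blobs(brown,*w))
    black=(hsv[...,2]<35).astype(np.uint8)
    print("black",blobs(black,*p))
    a=cv2.resize(im[w[1]:w[3],w[0]:w[2]],(400,300),interpolation=cv2.INTER_NEAREST)
    b=cv2.resize(im[p[1]:p[3],p[0]:p[2]],(400,300),interpolation=cv2.INTER_NEAREST)
    cv2.imwrite(f"pics/crop_{n}.png",np.hstack([a,b]))
E
```

```text
top brown [([389, 205, 15, 14, 171], [395.9, 211.6])]
black [([234, 197, 18, 17, 228], [242.1, 205.0]), ([178, 201, 17, 18, 228], [185.9, 209.4])]
scene brown [([229, 204, 15, 25, 204], [235.2, 213.4])]
black []
```

```bash
python3 -c "
import cv2,numpy as np
cv2.imwrite('pics/crops.png',np.vstack([cv2.imread('pics/crop_top.png'),cv2.imread('pics/crop_scene.png')]))"
```

```text
(no output)
```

View pics/crops.png

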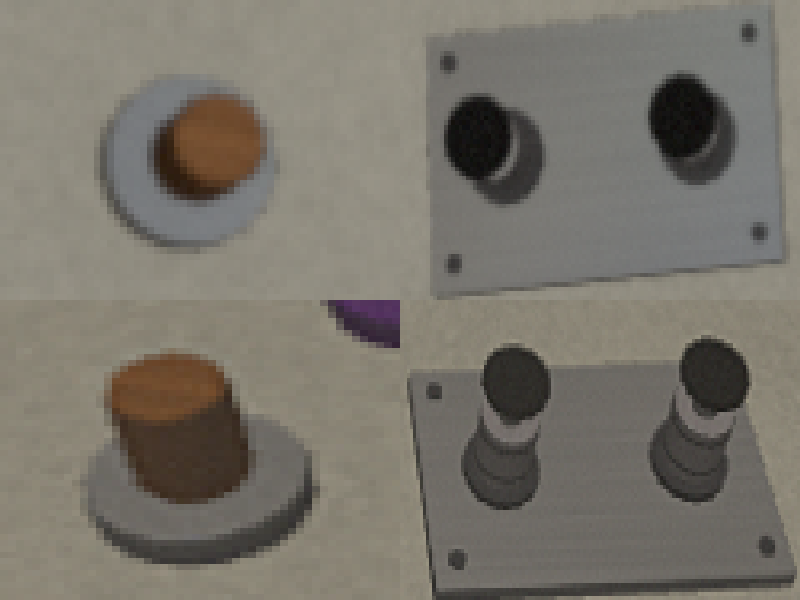

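The crops show the chosen weight as a grey disc with a brown handle, and two black caps on the steel plate. Now the positions.

```bash
python3 - <<'E'
from h import *
T=cams.get_image("top");S=cams.get_image("scene")
P={"handle":((397.5,210.5),(235.6,209.2),62),"disc":((393.3,213.3),None,16),"L":((186,209.3),(467.6,211.8),79),"R":((242.2,204.7),(405.4,213.5),79)}
for k,(a,b,z) in P.items():
    print(k,onplane(T,a,z).round(1), b and (onplane(S,b,z).round(1),tri(T,a,S,b)))
# orient of plate corners/bolts in top z=12
for b in [(178.5,193),(261,186.5),(179.5,236.5),(264,229.5)]: print(onplane(T,b,12).round(1))
s=monitor.state()
from scipy.spatial.transform import Rotation as Ro
q=s["orientation"];print(s["t"],s["eef_pos"],Ro.from_quat([q[1],q[2],q[3],q[0]]).as_matrix().round(4))
E
```

```text
handle [ 569.8 -203.1   62. ] (array([ 570.1, -202.3,   62. ]), (array([ 569.76873603, -202.82987897,   61.60765699]), np.float64(0.6682722674418127)))
disc [ 570.3 -203.1   16. ] None
L [556.4 249.5  79. ] (array([559. , 248.6,  79. ]), (array([556.68521798, 250.02930741,  76.46457669]), np.float64(0.49748151572784405)))
R [569.8 130.5  79. ] (array([571.9, 129.7,  79. ]), (array([570.07636806, 130.51177836,  76.97543303]), np.float64(0.6670855266640588)))
[603.4 289.5  12. ]
[624.1 100.5  12. ]
[503.7 279.5  12. ]
[525.4  89.   12. ]
0.25 [178.51131903 546.35346124 213.57761255] [[ 3.106e-01 -2.000e-04 -9.505e-01]
 [ 9.505e-01 -8.000e-04  3.106e-01]
 [-8.000e-04 -1.000e+00 -0.000e+00]]
```

Both views agree to within 3 mm, and L–R comes out at 119.8 mm against the 120 mm given. First the approach: 15 rows over to the weight, then a yaw so the jaws clear the purple pieces.

Request:
carry_out([
  [-0.0394,0,-0.0403,0,0,0,0.7],
  [-0.0394,0,-0.0403,0,0,0,0.7],
  [-0.0394,0,-0.0403,0,0,0,0.7],
  [-0.0394,0,-0.0403,0,0,0,0.7],
  [-0.0394,0,-0.0403,0,0,0,0.7],
  [-0.0394,0,-0.0403,0,0,0,0.7],
  [-0.0394,0,-0.0403,0,0,0,0.7],
  [-0.0394,0,-0.0403,0,0,0,0.7],
], force=25)

```text
t: 1.25
eef_pos: [387.8, 145.2, 214.2]
orientation: [-0.572, 0.572, 0.416, -0.415]
ft_force: [1.1, 0.1, 0.9]
finger_gap: 63.8
```

Request:
carry_out([
  [-0.0394,0,-0.0403,0,0,0,0.7],
  [-0.0394,0,-0.0403,0,0,0,0.7],
  [-0.0394,0,-0.0403,0,0,0,0.7],
  [-0.0394,0,-0.0403,0,0,0,0.7],
  [-0.0394,0,-0.0403,0,0,0,0.7],
  [-0.0394,0,-0.0403,0,0,0,0.7],
  [-0.0394,0,-0.0403,0,0,0,0.7],
])

```text
t: 2.12
eef_pos: [570.3, -204.7, 213.8]
orientation: [0.573, -0.572, -0.415, 0.415]
ft_force: [1.1, 0.7, 0.4]
finger_gap: 63.6
```

Request:
carry_out([
  [0,0.03,0,0,0.157,0,0.7],
  [0,0.03,0,0,0.157,0,0.7],
  [0,0.03,0,0,0.157,0,0.7],
  [0,0,0,0,0,0,0.7],
  [0,0,0,0,0,0,0.7],
])

```text
t: 2.75
eef_pos: [570.4, -203.2, 125.0]
orientation: [-0.653, 0.654, 0.271, -0.27]
ft_force: [1.3, -0.7, 1.3]
finger_gap: 63.8
```

```bash
cat >> h.py <<'E'
from scipy.spatial.transform import Rotation as Ro
def st(target=None):
    s=monitor.state();q=s["orientation"];M=Ro.from_quat([q[1],q[2],q[3],q[0]]).as_matrix()
    print("t",s["t"],"tcp",s["eef_pos"].round(1),"gap",round(s["finger_gap"],1),"F",s["ft_force"].round(2))
    print(M.round(3).tolist())
    if target is not None: print("tool delta",(M.T@(np.array(target)-s["eef_pos"])).round(1))
    return s,M
E
python3 - <<'E'
from h import *
st([570,-203,22])
d=cams.get_image("wrist");cv2.imwrite("pics/w1.png",d["color"][:,:,::-1])
print(proj(d,np.array([570,-203,62])))
E
```

```text
t 2.75 tcp [ 570.4 -203.2  125. ] gap 63.8 F [ 1.27 -0.68  1.3 ]
[[0.707, 0.002, -0.708], [0.708, -0.001, 0.707], [0.001, -1.0, -0.002]]
tool delta [ -0.2 103.    0.6]
[314.94657026 218.63510555]
```

View pics/w1.png

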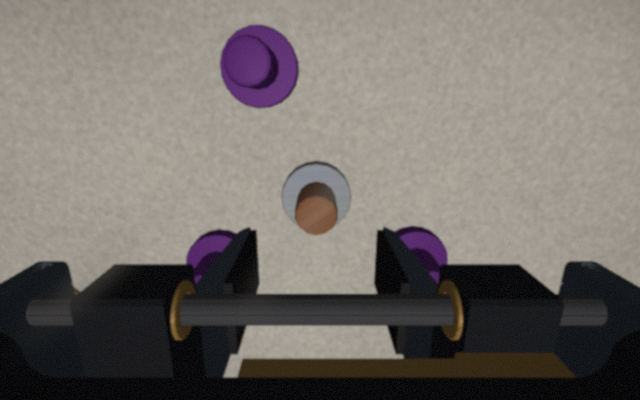

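The wrist picture shows the handle top at about (316,215), against a predicted (315,219), centred between the pads. Two purple pieces sit behind the fingers in this view, so I check the clearance before going down.

```bash
python3 - <<'E'
from h import *
T=cams.get_image("top")
s,M=st()
im=cv2.imread("pics/top0.png");hsv=cv2.cvtColor(im,cv2.COLOR_BGR2HSV)
m=((hsv[...,0]>125)&(hsv[...,0]<160)&(hsv[...,1]>100)).astype(np.uint8)
for a,c in blobs(m,350,140,470,290,100):
    X=onplane(T,c,20);print(c,X.round(0),"tool offs",(M.T@(X-s["eef_pos"])).round(0))
E
```

```text
t 2.85 tcp [ 570.7 -203.2  125.6] gap 63.9 F [ 0.39 -1.25 -0.7 ]
[[0.707, 0.003, -0.707], [0.707, -0.001, 0.707], [0.001, -1.0, -0.003]]
[383.9, 168.8] [ 673. -181.   20.] tool offs [ 88. 106. -56.]
[439.0, 222.7] [ 551. -307.   20.] tool offs [-88. 106. -60.]
[374.1, 259.4] [ 465. -159.   20.] tool offs [-44. 105. 106.]
```

Nearest finger corner is about 58 mm from a purple disc's centre (radius 30), so it is clear. Down and grip.

Request:
carry_out([
  [0,0.035,0,0,0,0,0.7],
  [0,0.035,0,0,0,0,0.7],
  [0,0.023,0,0,0,0,0.7],
  [0,0.01,0,0,0,0,0.7],
  [0,0,0,0,0,0,0.7],
])

```text
t: 3.48
eef_pos: [570.0, -203.0, 21.4]
orientation: [-0.653, 0.654, 0.27, -0.27]
ft_force: [0.6, -0.1, -0.8]
finger_gap: 63.9
```

Request:
carry_out([
  [0,0,0,0,0,0,0],
  [0,0,0,0,0,0,0],
  [0,0,0,0,0,0,0],
  [0,0,0,0,0,0,0],
  [0,0,0,0,0,0,0],
], force=25)

```text
t: 4.1
eef_pos: [569.9, -203.0, 21.4]
orientation: [-0.653, 0.654, 0.27, -0.27]
ft_force: [-1.1, -0.2, 4.1]
finger_gap: 31.8
```

Request:
carry_out([
  [0,-0.01,0,0,0,0,0],
  [0,-0.025,0,0,0,0,0],
  [0,-0.035,0,0,0,0,0],
  [0,-0.035,0,0,0,0,0],
  [0,-0.025,0,0,0,0,0],
  [0,-0.01,0,0,0,0,0],
  [0,0,0,0,0,0,0],
], force=40)

```text
t: 4.97
eef_pos: [569.4, -202.8, 160.8]
orientation: [0.654, -0.653, -0.27, 0.27]
ft_force: [0.4, 0.4, -4.0]
finger_gap: 31.3
```

Request:
carry_out([
  [0.01,0,0.01,0,0,0,0],
  [0.025,0,0.025,0,0,0,0],
  [0.035,0,0.037,0,0,0,0],
  [0.038,0,0.042,0,0,0,0],
  [0.038,0,0.042,0,0,0,0],
  [0.038,0,0.042,0,0,0,0],
  [0.038,0,0.042,0,0,0,0],
  [0.034,0,0.036,0,0,0,0],
])

```text
t: 5.98
eef_pos: [554.3, 175.9, 159.6]
orientation: [0.654, -0.653, -0.27, 0.271]
ft_force: [0.9, 0.3, -4.1]
finger_gap: 31.4
```

Request:
carry_out([
  [0.025,0,0.025,0,0,0,0],
  [0.018,0,0.018,0,0,0,0],
  [0.01,0,0.01,0,0,0,0],
  [0,0,0,0,0,0,0],
  [0,0,0,0,0,0,0],
])

```text
t: 6.6
eef_pos: [555.8, 247.2, 160.6]
orientation: [-0.653, 0.654, 0.27, -0.27]
ft_force: [1.1, -0.2, -3.8]
finger_gap: 31.3
```

```bash
python3 - <<'E'
from h import *
st([557,249.5,110])
for n in ["scene","top","wrist"]:
    d=cams.get_image(n);cv2.imwrite(f"pics/{n}2.png",d["color"][:,:,::-1])
E
```

```text
t 6.6 tcp [555.8 247.2 160.6] gap 31.3 F [ 1.11 -0.17 -3.81]
[[0.708, -0.001, -0.706], [0.706, -0.001, 0.708], [-0.001, -1.0, -0.0]]
tool delta [ 2.5 50.6  0.8]
```

View pics/scene2.png

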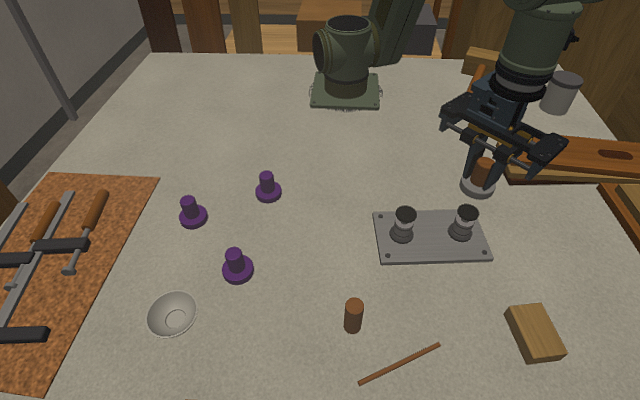

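View pics/wrist2.png

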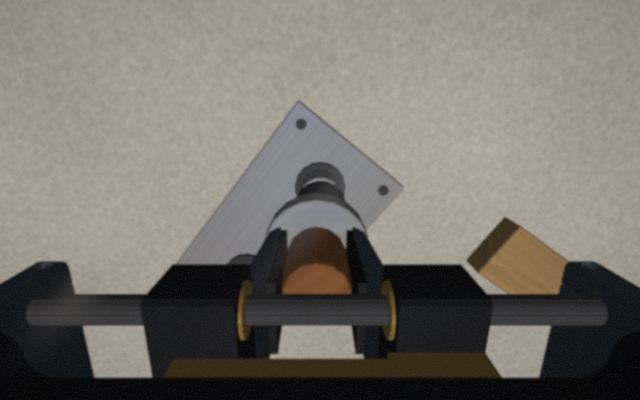

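Held upright: the wrist force reads about -4 N hanging. Scene (480,185) shows the disc level above the left cap. Moving down in stages and reading the force.

Request:
carry_out([
  [0.0022,0.015,0.0008,0,0,0,0],
  [0,0.02,0,0,0,0,0],
  [0,0.012,0,0,0,0,0],
  [0,0.005,0,0,0,0,0],
  [0,0,0,0,0,0,0],
  [0,0,0,0,0,0,0],
])

```text
t: 7.5
eef_pos: [557.6, 250.6, 109.6]
orientation: [0.654, -0.653, -0.271, 0.27]
ft_force: [0.6, 0.1, -3.7]
finger_gap: 31.2
```

Request:
carry_out([
  [0,0.004,0,0,0,0,0],
  [0,0.004,0,0,0,0,0],
  [0,0.003,0,0,0,0,0],
  [0,0.002,0,0,0,0,0],
  [0,0,0,0,0,0,0],
  [0,0,0,0,0,0,0],
])

```text
t: 8.25
eef_pos: [557.1, 250.3, 96.1]
orientation: [0.654, -0.653, -0.27, 0.27]
ft_force: [0.2, 0.5, -2.4]
finger_gap: 31.4
```

```bash
python3 - <<'E'
from h import *
for i in range(4):
    st([557,249.5,92.4])
    d=cams.get_image("scene")
cv2.imwrite("pics/scene3.png",cv2.resize(d["color"][130:280,350:550,::-1],(800,600)))
E
```

```text
t 8.25 tcp [557.1 250.3  96.1] gap 31.4 F [ 0.21  0.46 -2.4 ]
[[0.708, 0.0, -0.706], [0.706, 0.0, 0.708], [0.0, -1.0, 0.0]]
tool delta [-0.7  3.7 -0.5]
t 8.3 tcp [557.1 250.3  96.1] gap 31.0 F [-0.33  0.03 -3.82]
[[0.708, 0.0, -0.706], [0.706, 0.0, 0.708], [0.0, -1.0, -0.0]]
tool delta [-0.7  3.7 -0.5]
t 8.35 tcp [557.1 250.3  96.1] gap 31.6 F [-0.22 -0.32 -2.6 ]
[[0.708, 0.0, -0.706], [0.706, 0.0, 0.708], [0.0, -1.0, 0.0]]
tool delta [-0.6  3.7 -0.5]
t 8.4 tcp [557.1 250.3  96.1] gap 31.6 F [-1.31 -0.71 -3.42]
[[0.708, 0.0, -0.706], [0.706, 0.0, 0.708], [0.0, -1.0, 0.0]]
tool delta [-0.7  3.7 -0.5]
```

View pics/scene3.png

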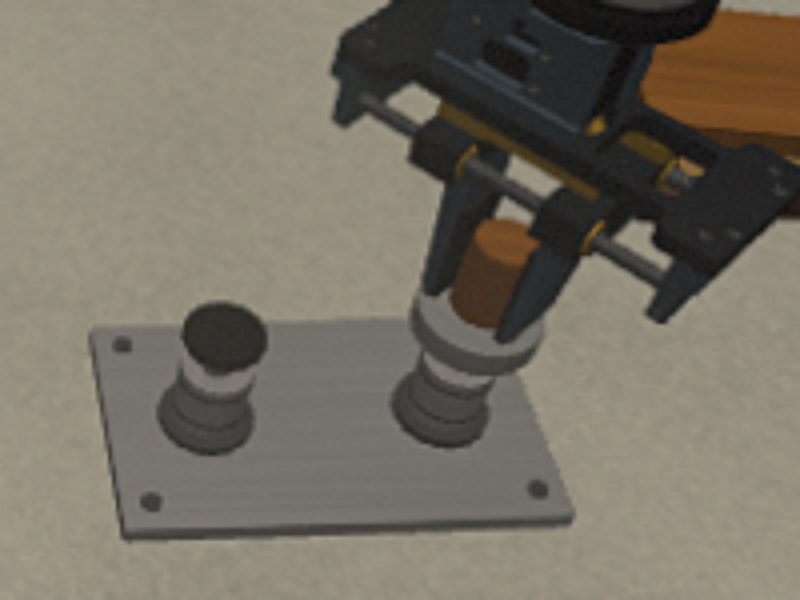

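At about 4 mm depth the force has risen only about 1 N, which points to weak. Now the full 8 mm.

Request:
carry_out([
  [0,0.002,0,0,0,0,0],
  [0,0.002,0,0,0,0,0],
  [0,0,0,0,0,0,0],
  [0,0,0,0,0,0,0],
  [0,0,0,0,0,0,0],
])

```text
t: 9.07
eef_pos: [557.2, 250.4, 92.0]
orientation: [0.653, -0.653, -0.27, 0.27]
ft_force: [-0.1, -0.8, -2.2]
finger_gap: 31.8
```

```bash
python3 - <<'E'
from h import *
F=[]
for i in range(8):
    s=monitor.state();F.append(s["ft_force"][2]); d=cams.get_image("scene")
print(s["t"],s["eef_pos"],np.mean(F),np.std(F))
E
```

```text
9.425 [557.2141197  250.4144711   92.02794802] -2.107024981448163 0.6139979580857304
```

Left at 8.4 mm: about 1.8 N, so weak. Now the right one.

Request:
carry_out([
  [0,-0.005,0,0,0,0,0],
  [0,-0.013,0,0,0,0,0],
  [0,-0.015,0,0,0,0,0],
  [0,-0.005,0,0,0,0,0],
  [-0.01,0,-0.012,0,0,0,0],
  [-0.022,0,-0.028,0,0,0,0],
  [-0.022,0,-0.028,0,0,0,0],
  [-0.015,0,-0.018,0,0,0,0],
])

```text
t: 10.48
eef_pos: [568.5, 138.0, 129.4]
orientation: [-0.653, 0.654, 0.269, -0.27]
ft_force: [-0.4, 0.1, -4.2]
finger_gap: 31.2
```

Request:
carry_out([
  [-0.0062,0,-0.0083,0,0,0,0],
  [0,0,0,0,0,0,0],
  [0,0.01,0,0,0,0,0],
  [0,0.01,0,0,0,0,0],
  [0,0,0,0,0,0,0],
  [0,0,0,0,0,0,0],
])

```text
t: 11.22
eef_pos: [570.5, 130.8, 109.8]
orientation: [0.653, -0.653, -0.27, 0.27]
ft_force: [0.7, 0.7, -4.7]
finger_gap: 31.5
```

```bash
python3 - <<'E'
from h import *
F=[]
for i in range(6):
    s=monitor.state();F.append(s["ft_force"][2]); d=cams.get_image("scene")
print(np.mean(F))
st([570.5,130.5,92.4])
E
```

```text
-4.126814277908869
t 11.525 tcp [570.6 130.5 110.2] gap 31.7 F [-0.02 -0.56 -3.95]
[[0.708, 0.001, -0.706], [0.706, 0.0, 0.708], [0.001, -1.0, -0.0]]
tool delta [-0.1 17.8  0.1]
```

Request:
carry_out([
  [0,0.005,0,0,0,0,0],
  [0,0.004,0,0,0,0,0],
  [0,0.003,0,0,0,0,0],
  [0,0.002,0,0,0,0,0],
  [0,0.002,0,0,0,0,0],
  [0,0.002,0,0,0,0,0],
  [0,0,0,0,0,0,0],
  [0,0,0,0,0,0,0],
])

```text
t: 12.52
eef_pos: [570.4, 130.4, 92.3]
orientation: [-0.653, 0.653, 0.27, -0.27]
ft_force: [-2.4, -1.4, 3.6]
finger_gap: 31.3
```

```bash
python3 - <<'E'
from h import *
F=[]
for i in range(6):
    s=monitor.state();F.append(s["ft_force"][2]); d=cams.get_image("scene")
print(np.mean(F))
st([570.5,130.5,92.4])
cv2.imwrite("pics/scene4.png",cv2.resize(d["color"][130:280,320:520,::-1],(800,600)))
E
```

```text
4.414290494450529
t 12.825 tcp [570.4 130.4  92.2] gap 31.8 F [-2.83 -1.61  4.77]
[[0.708, 0.0, -0.706], [0.706, -0.0, 0.708], [0.0, -1.0, -0.0]]
tool delta [ 0.1 -0.2  0. ]
```

View pics/scene4.png

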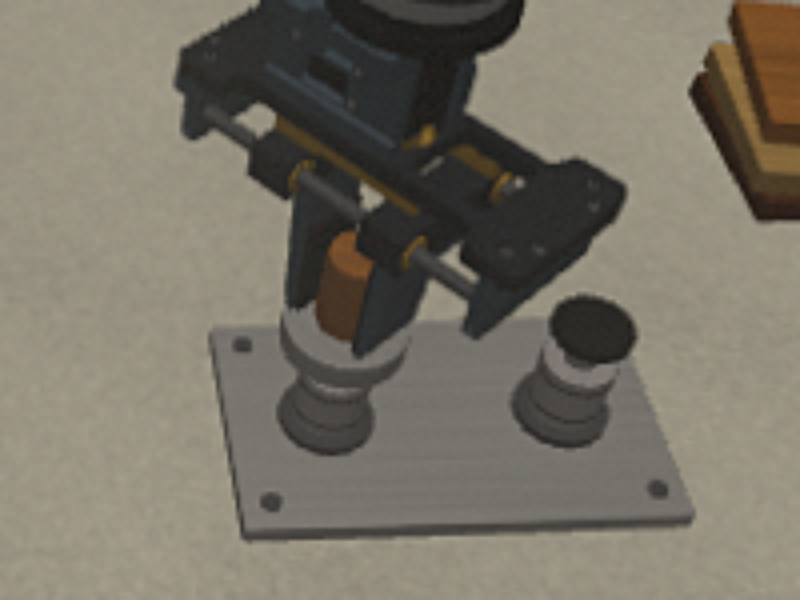

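The right post takes about 8.5 N at 8.2 mm, so it is the stiff one. Rising to the weight's free-sink balance, about 3.3 mm down, and then releasing.

Request:
carry_out([
  [0,-0.002,0,0,0,0,0],
  [0,-0.002,0,0,0,0,0],
  [0,-0.0008,0,0,0,0,0],
  [0,0,0,0,0,0,0],
  [0,0,0,0,0,0,0],
  [0,0,0,0,0,0,0],
])

```text
t: 13.58
eef_pos: [570.4, 130.5, 96.6]
orientation: [0.654, -0.653, -0.27, 0.27]
ft_force: [-1.3, -2.0, 1.0]
finger_gap: 31.3
```

```bash
python3 - <<'E'
from h import *
F=[]
for i in range(6):
    s=monitor.state();F.append(s["ft_force"]); d=cams.get_image("top")
print(np.mean(F,0))
st([570.5,130.5,97.1])
cv2.imwrite("pics/top5.png",cv2.resize(d["color"][170:260,160:280,::-1],(800,600)))
w=cams.get_image("wrist");cv2.imwrite("pics/wrist5.png",w["color"][:,:,::-1])
E
```

```text
[-1.84690981 -1.22694942  0.65757337]
t 13.875 tcp [570.4 130.4  96.7] gap 31.2 F [-2.39 -0.5   0.7 ]
[[0.708, -0.0, -0.706], [0.706, 0.0, 0.708], [-0.0, -1.0, 0.0]]
tool delta [ 0.1 -0.4 -0. ]
```

View pics/wrist5.png

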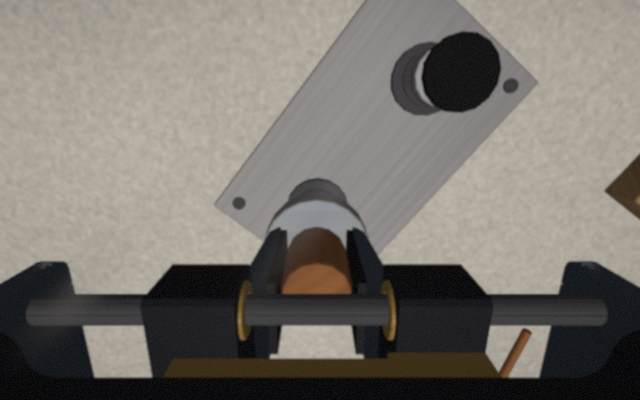

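Force is within 1 N of balance. I rise 0.8 mm, soften the grip and open gradually.

Request:
carry_out([
  [0,-0.0008,0,0,0,0,0],
  [0,0,0,0,0,0,0],
  [0,0,0,0,0,0,0],
], force=10)

```text
t: 14.3
eef_pos: [570.6, 130.5, 97.5]
orientation: [0.653, -0.653, -0.27, 0.27]
ft_force: [-1.3, -0.7, -1.2]
finger_gap: 31.7
```

Request:
carry_out([
  [0,0,0,0,0,0,0],
  [0,0,0,0,0,0,0.3],
  [0,0,0,0,0,0,0.38],
  [0,0,0,0,0,0,0.45],
  [0,0,0,0,0,0,0.55],
  [0,0,0,0,0,0,0.7],
  [0,0,0,0,0,0,0.7],
], force=3)

```text
t: 15.18
eef_pos: [570.5, 130.5, 97.6]
orientation: [0.653, -0.653, -0.27, 0.27]
ft_force: [-0.0, 0.2, -0.6]
finger_gap: 63.2
```

```bash
python3 - <<'E'
from h import *
F=[]
for i in range(4):
    s=monitor.state();F.append(s["ft_force"]); d=cams.get_image("scene")
print(np.mean(F,0)); st()
w=cams.get_image("wrist")
cv2.imwrite("pics/rel6.png",np.hstack([cv2.resize(d["color"][130:280,320:520,::-1],(400,300)),cv2.resize(w["color"][:,:,::-1],(400,300))]))
E
```

```text
[-0.06546788 -0.11965902  0.13633929]
t 15.375 tcp [570.5 130.5  97.5] gap 63.9 F [ 0.18 -0.48 -0.18]
[[0.708, 0.0, -0.706], [0.706, 0.0, 0.708], [0.0, -1.0, 0.0]]
```

View pics/rel6.png

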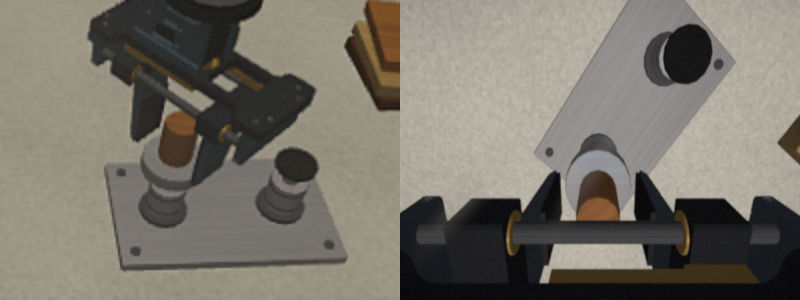

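Free and standing, fingers clear on both sides. Straight up, then off to the side for a check.

Request:
carry_out([
  [0,-0.005,0,0,0,0,0.7],
  [0,-0.015,0,0,0,0,0.7],
  [0,-0.03,0,0,0,0,0.7],
  [0,-0.04,0,0,0,0,0.7],
  [0,-0.03,0,0,0,0,0.7],
  [0,-0.02,0,0,0,0,0.7],
])

```text
t: 16.18
eef_pos: [571.1, 130.6, 240.8]
orientation: [-0.653, 0.654, 0.272, -0.269]
ft_force: [-0.0, 0.2, -0.1]
finger_gap: 63.8
```

Request:
carry_out([
  [-0.02,0,-0.02,0,0,0,0.7],
  [-0.04,0,-0.04,0,0,0,0.7],
  [-0.04,0,-0.04,0,0,0,0.7],
  [-0.04,0,-0.04,0,0,0,0.7],
  [-0.02,0,-0.02,0,0,0,0.7],
  [0,0,0,0,0,0,0.7],
  [0,0,0,0,0,0,0.7],
])

```text
t: 17.05
eef_pos: [570.2, -95.2, 238.2]
orientation: [0.654, -0.653, -0.271, 0.27]
ft_force: [-0.2, 0.2, 0.1]
finger_gap: 63.6
```

```bash
python3 - <<'E'
from h import *
st()
T=cams.get_image("top");S=cams.get_image("scene")
out=[];c={}
for n,d,b in [("top",T,(160,180,280,250)),("scene",S,(370,130,470,260))]:
    im=np.ascontiguousarray(d["color"][:,:,::-1]);hsv=cv2.cvtColor(im,cv2.COLOR_BGR2HSV)
    br=((hsv[...,0]<20)&(hsv[...,1]>100)).astype(np.uint8); bright=br*(hsv[...,2]>105)
    print(n,blobs(br,*b),"bright",blobs(bright.astype(np.uint8),*b))
    for z in (62+79-3.3,95-3.3): print("expected",proj(d,np.array([570.5,130.5,z])).round(1))
    x,y=(180,160) if n=="top" else (350,130)
    out.append(cv2.resize(im[y:y+100,x:x+133],(400,300),interpolation=cv2.INTER_NEAREST))
cv2.imwrite("pics/fin.png",np.hstack(out))
E
```

```text
t 17.05 tcp [570.2 -95.2 238.2] gap 63.6 F [-0.17  0.18  0.14]
[[0.708, 0.001, -0.706], [0.706, 0.001, 0.708], [0.001, -1.0, -0.0]]
top [([231, 193, 17, 17, 212], [238.9, 201.1])] bright [([231, 193, 15, 14, 165], [237.8, 199.8])]
expected [237.8 199.5]
expected [241.3 203.4]
scene [([399, 186, 21, 28, 376], [408.8, 198.7])] bright [([403, 186, 17, 11, 138], [410.8, 191.2])]
expected [410.9 191.3]
expected [406.8 208.5]
```

View pics/fin.png

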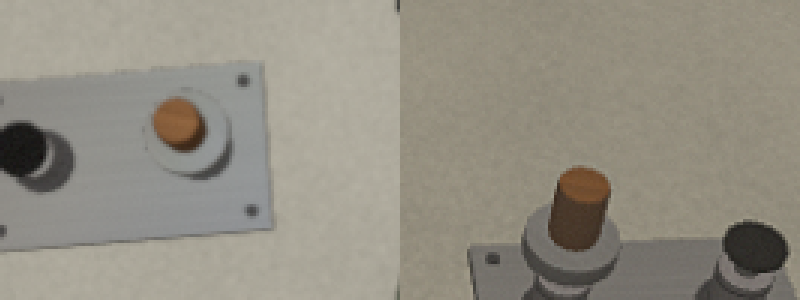

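The handle top is at top (237.8,199.8), expected (237.8,199.5), and at scene (410.8,191.2), expected (410.9,191.3). So the weight is centred, upright and sunk about 3 mm. Handing in.

```bash
python3 -c "
from cell import ctrl
print(ctrl.sign_off())"
```

```text
the job is handed in; nothing more can be done
None
```

I pushed both posts with the weight and left it standing free on the right one, which has the stiffer spring. I handed the job in at about 17 s of the 51 s allowed, and sign-off reported no verdict.

- **Left post:** about 2 N at 8.4 mm down, so this is the weak spring.
- **Right post:** about 8.5 N at 8.2 mm down, so this is the stiff one.
- **Release:** I let go near the balance point, where the wrist force was close to zero, and the weight was not dropped.
- **Last checks:** in both the top and scene cameras the handle top was within 0.3 px of where a centred, upright weight sunk about 3.3 mm should be. The gripper is open, well clear and touching nothing.
- **Disagreements:**
  - Before the first reach, the two cameras put the cap tops 2 to 3 mm apart, about the stated calibration error.
  - There was an unexplained sideways force of about 3 N while pressing the right post. It was gone after release.

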